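Reset the microscope bench to its layout pads

ROBOT

A 6-joint arm with a two-finger parallel gripper is mounted at the origin on a cart in front of the work surface, level with it; the furniture and walls round the work are solid. World frame = base frame: x ahead of the robot, y to its left, z up, the work surface at z = 0. Lengths are in mm, angles in rad, forces in N, time in s.
With the tool pointing down it reaches from about 350 to 975 mm from the base axis. Payload 7.1 kg.
Tool frame: the origin (TCP) lies at the very end of the fingers, on their centre line; the grasp point (between the pads) lies 19 mm behind it; z points along the fingers, y is the line along which they close (so a half turn about z gives the same grasp; the last joint's range is limited). The gripper opens to 88 mm and grips with 3 to 60 N. Pads are 20 mm wide; open, the fingers measure 115 mm over their backs; the gripper's body (75 mm by 178 mm) begins 61 mm behind the grasp point.
Start: joints at [1.292, 0.423, 1.63, -0, 1.089, -0.019], TCP at [160.523, 604.017, 222.675] pointing down, gripper open.
Joint ranges: [-3, 3], [-0.9, 2.11], [0.09, 2.58], [-1.31, 4.45], [0.11, 2.69], [-2.54, 2.54]. Speed limits (rad/s): [2.39, 2.39, 3.01, 3.14, 3.14, 3.14].

INTERFACE

Orientations are given as a rotation vector (axis times angle).
In Python, from workcell import ctrl gives the robot as it stands. The module is installed in compiled form; this text tells all that it offers.
- The arm moves only by the shell command python3 -m inch 'ROWS'. ROWS is JSON, a list of rows, each a list of 7 numbers: the shift along the tool's x, y, z scaled (see below), then the turn, a rotation vector about the tool's x, y, z scaled (see below), then the closure, from -1 (fully open) to 1 (shut). In form: [[tx, ty, tz, wx, wy, wz, hand], ...]. A call has 1 to 10 rows; each row is the pose to reach, as a shift and turn from the pose commanded when the call began, along the tool's axes at that moment; what a row does not reach only later rows make up. The controller multiplies each number of a shift by 0.15 m and each number of a turn by pi/4 rad. A row lasts 1/8 s, in which the tool goes at most 62.5 mm and 10.7 degrees, less where a joint would pass 70% of its speed; a pose out of reach is approached as far as the arm can. A call with a number of a shift or a turn outside -1 to 1 is refused whole. A call with a gripper value outside its range is refused whole. The fingers move at their own pace and stop on an object; the grip force is fixed at half the most. Time passes only in rows, so rows that repeat a pose let the fingers close. It gives the time, the measured TCP pose, the force, the opening and the grip force at its end, in the units of the state.
- ctrl.get_obs(): the state, without advancing time (a new reading comes with each control period).
- ctrl.get_image(name): name is "side" or "top" or "wrist"; returns the picture (480x640x3 uint8, red, green, blue); there is no depth.
- ctrl.camera_params(name): a dict with "vfov" (degrees; the focal length in pixels is half the picture's height over the tangent of half this angle, whatever the lens; pixels are square), "cx", "cy" (the principal point, pixels), "eye" and "attitude" of the camera in the world; the wrist camera has in their place "tool_from_camera" (4x4, takes a point from camera to tool coordinates, whose origin is the TCP and whose axes are the flange's). Camera axes: x right, y up, looking along -z (the intrinsics and any distortion apply to the point x, -y, -z); pixel columns grow to the right and rows downward; lengths in mm; the calibration is good to about 2 mm. A picture is of the moment at which its call begins: read the wrist's pose just before it. camera_params takes no time and is no camera call.
- ctrl.close_job(): hands the job in; it is judged then, once.
The state is a dict: "t": time; "qpos": joint angles; "qvel": joint speeds; "joint_torque": joint torques, N m; "ee_pos": TCP position; "orientation": TCP orientation; "ft_force": force on the tool from outside, world axes, zero at the start; "moment": the same for the moment, N m; "width": finger opening in mm; "grasp_force": force on a finger pad.
Only numpy, scipy, OpenCV 4.12 (cv2) and the standard library are available. Lean on these libraries where they do the work, as an engineer would, in place of code of your own. Each camera call takes 0.05 s, during which the arm holds its last target. There are 200 camera calls.

TASK

Put the microscope station back in order: set each of the four things on the white layout pad whose outline matches it - the amber dropper bottle inside the orange circle, the round white tally counter inside the blue circle, the red USB stick inside the slim red rectangle and the cream supply adapter inside the wide green rectangle. The adapter has been left on the dropper bottle's pad, so it has to come off before the bottle can go there. Keep the bottle upright throughout, set every thing down flat in the middle of its outline, with the stick and the adapter lined up along theirs, and let go of it.

Things in the scene. Friction and masses are not known exactly. Their poses are not given: they have to be found in the camera images.
- dropper: Small amber glass dropper bottle with a black collar and pointed black rubber bulb, loose, standing upright; round, body 34 mm diameter and straight from the foot to about 53 mm, then shoulder, collar (24 mm, 62 to 77 mm up) and bulb (13 mm) to 102 mm; 0.07 kg. Origin at the centre of its underside, z up; round, so its yaw does not matter.
- tally: Round white hand tally counter lying flat, loose: a drum of 45 mm diameter, 24 mm high, 0.07 kg, its axis 3 mm from the origin towards its -x. Origin at the centre of its underside, z up; its yaw does not matter.
- usb: Red USB stick with a bright metal plug, loose, lying flat: 16 mm (its x) by 52 mm (its y), 8 mm high, about 0.02 kg. Origin at the centre of its underside, z up; either way round is equal.
- adapter: Cream-coloured supply adapter, a loose block 37 mm (its x) by 59 mm (its y), 38 mm high, 0.12 kg. Origin at the centre of its underside, z up; either way round is equal. At the start it lies flat on the pad with the orange circle, turned at random.
- pad_dropper: White flat pad 3.6 mm thick, fixed to the worktop, no rim. Origin at the centre of its underside, so its top surface is at z = +3.6 mm. Round, 70 mm diameter, with an orange circle of 48 mm inner diameter: the place of the dropper bottle; hidden in part by the adapter at the start.
- pad_tally: White flat pad 3.6 mm thick, fixed to the worktop, no rim. Origin at the centre of its underside, so its top surface is at z = +3.6 mm. Round, 84 mm diameter, with a blue circle of 62 mm inner diameter: the place of the tally counter.
- pad_usb: White flat pad 3.6 mm thick, fixed to the worktop, no rim. Origin at the centre of its underside, so its top surface is at z = +3.6 mm. Rectangular, 54 mm (its x) by 90 mm (its y), with a slim red rectangular outline, 32 mm (x) by 68 mm (y) inside: the place of the USB stick, its long side along the pad's y.
- pad_adapter: White flat pad 3.6 mm thick, fixed to the worktop, no rim. Origin at the centre of its underside, so its top surface is at z = +3.6 mm. Rectangular, 75 mm (its x) by 97 mm (its y), with a wide green rectangular outline, 53 mm (x) by 75 mm (y) inside: the place of the adapter, its long side along the pad's y.

How it is judged (in metres and radians):
At the end, for the whole second after the job is handed in: All four things stand or lie on their own pads, released and at rest: centre within 12 mm of the pad's, underside resting on the pad, upright within 0.12 rad; the long sides of the stick and of the adapter within 0.35 rad of their pad's long sides (either way round) (horizontal distance between tally and pad_tally below 0.012 m and z of tally in the frame of pad_tally between 0.002 and 0.007 m and angle between each of tally, dropper, usb, adapter's own z axis and vertical below 0.12 rad and linear speed of each of tally, dropper, usb, adapter below 0.02 m/s and angular speed of each of tally, dropper, usb, adapter below 0.5 rad/s and horizontal distance between dropper and pad_dropper below 0.012 m and z of dropper in the frame of pad_dropper between 0.002 and 0.007 m and horizontal distance between usb and pad_usb below 0.012 m and z of usb in the frame of pad_usb between 0.002 and 0.007 m and angle between the x axis of usb and the x axis of pad_usb, either way round below 0.35 rad and horizontal distance between adapter and pad_adapter below 0.012 m and z of adapter in the frame of pad_adapter between 0.002 and 0.007 m and angle between the x axis of adapter and the x axis of pad_adapter, either way round below 0.35 rad); the robot touches nothing.
It fails at once if the dropper bottle is tipped over (tilted by more than 0.6 rad) (angle between dropper's own z axis and vertical above 0.6 rad).
It also fails if it takes over 120 s, if anything falls off the work surface, if the arm or the gripper's body presses on something with over 40 N, if the wrist force passes 120 N, or if a joint passes its speed limit or range.

## Working session

There is one attempt and no reset: what is moved stays moved. The work goes in short steps, Python scripts to look and compute and a shell command to move; the robot and the scene stay as the last step left them, time stands still between calls to the robot, and variables do not carry over. Pictures are saved under pics/ and viewed, at most 17 in all, crops included, and the job is handed in when it is done.

```bash
mkdir -p pics
python3 - <<'E'
from workcell import ctrl
import cv2
o=ctrl.get_obs();print(o)
for n in("top","side","wrist"):
    print(n,ctrl.camera_params(n))
    cv2.imwrite(f"pics/{n}0.png",ctrl.get_image(n)[:,:,::-1])
E
```

```text
{'t': 0.0, 'qpos': array([ 1.29199546e+00,  4.23875180e-01,  1.63066231e+00, -1.12135553e-05,
        1.08861582e+00, -1.90173028e-02]), 'qvel': array([-0.00163954, -0.00101159, -0.00124646,  0.00089552, -0.0006568 ,
        0.00159915]), 'joint_torque': array([ 4.05943429e-04, -5.44618213e+01, -2.73666877e+01,  6.44867029e-02,
        2.27453263e-02, -1.32695227e-04]), 'ee_pos': array([160.38153507, 603.50176676, 221.89114586]), 'orientation': array([-4.06883612e-01, -3.11490790e+00,  2.42647357e-03]), 'ft_force': array([ 0.03222389, -0.16053995,  0.19961196]), 'moment': array([-0.0356621 ,  0.02075095, -0.03724264]), 'grasp_force': 0.0, 'width': 87.93260409032618}
top {'vfov': 49.9403146655303, 'cx': 318.9505279512513, 'cy': 245.84811039493283, 'eye': array([ 386.28092666,  -21.30942618, 1051.16806393]), 'attitude': array([ 0.08941192, -0.10818273, -1.55374457])}
side {'vfov': 43.539403860472305, 'cx': 323.60404451590415, 'cy': 240.17101996385335, 'eye': array([ 376.57808789, 1196.02570057,  845.40230506]), 'attitude': array([ 0.08880853, -1.46468901, -2.68791   ])}
wrist {'vfov': 64.89534448594318, 'cx': 319.4012842605367, 'cy': 237.2591340698316, 'tool_from_camera': array([[-7.17103782e-04,  9.68507105e-01,  2.48984885e-01,
         6.79094514e+01],
       [ 9.99999636e-01,  5.79629203e-04,  6.25453709e-04,
        -2.14545079e-01],
       [ 4.61437451e-04,  2.48985243e-01, -9.68507169e-01,
        -1.62036388e+02],
       [ 0.00000000e+00,  0.00000000e+00,  0.00000000e+00,
         1.00000000e+00]])}
```

View pics/top0.png

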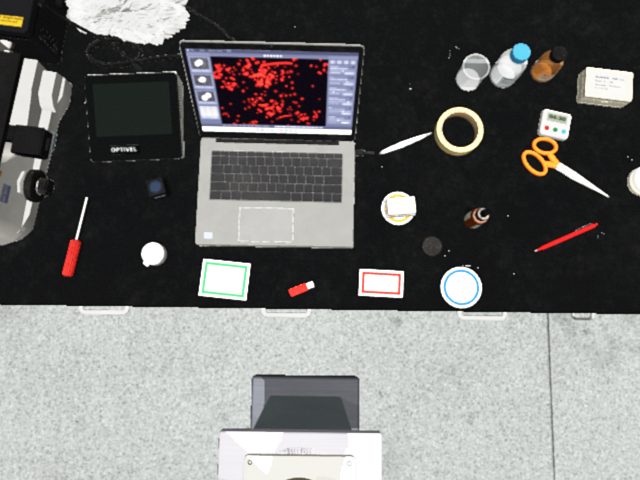

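View pics/wrist0.png

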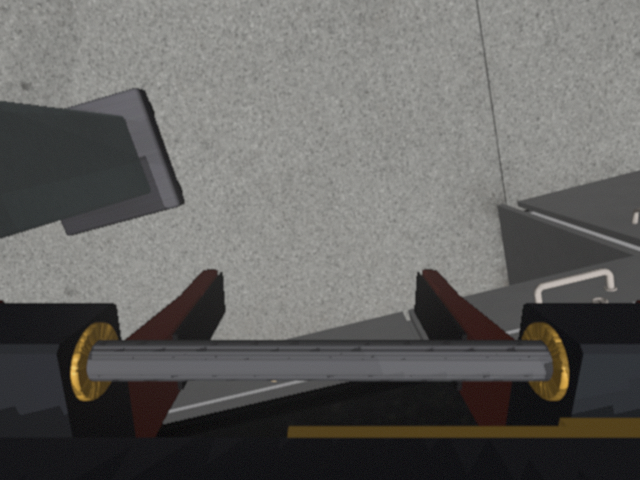

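The top view shows the four objects: tally at (153,254), USB at (301,288), adapter on the orange pad at (400,207), and dropper at (477,217). It also shows the green pad at (224,279), red pad at (381,283) and blue pad at (461,287).

```bash
cat > h.py <<'E'
import numpy as np,cv2
from scipy.spatial.transform import Rotation as R
from workcell import ctrl
def cam(n,o=None):
    p=ctrl.camera_params(n);f=240/np.tan(np.radians(p["vfov"])/2)
    K=np.array([[f,0,p["cx"]],[0,f,p["cy"]],[0,0,1]])
    if n=="wrist":
        o=o or ctrl.get_obs();T=p["tool_from_camera"];Rt=R.from_rotvec(o["orientation"]).as_matrix()
        return K,Rt@T[:3,:3],Rt@T[:3,3]+o["ee_pos"]
    return K,R.from_rotvec(p["attitude"]).as_matrix(),p["eye"]
def p2w(c,px,z):
    K,A,e=c;px=np.atleast_2d(px).astype(float)
    d=np.c_[(px[:,0]-K[0,2])/K[0,0],-(px[:,1]-K[1,2])/K[1,1],-np.ones(len(px))]@A.T
    return e+d*((z-e[2])/d[:,2])[:,None]
def w2p(c,X):
    K,A,e=c;v=(np.atleast_2d(X)-e)@A;return np.c_[K[0,2]+K[0,0]*v[:,0]/-v[:,2],K[1,2]-K[1,1]*v[:,1]/-v[:,2]]
def blobs(img,lo,hi,c,z,amin=20,roi=None):
    hsv=cv2.cvtColor(img,cv2.COLOR_RGB2HSV);m=cv2.inRange(hsv,np.array(lo),np.array(hi))
    if roi: k=np.zeros_like(m);k[roi[1]:roi[3],roi[0]:roi[2]]=255;m&=k
    for q in cv2.findContours(m,cv2.RETR_EXTERNAL,cv2.CHAIN_APPROX_NONE)[0]:
        if cv2.contourArea(q)<amin: continue
        w=p2w(c,q[:,0],z)[:,:2].astype(np.float32);r=cv2.minAreaRect(w);b=cv2.boxPoints(r)
        e=max((b[1]-b[0],b[2]-b[1]),key=np.linalg.norm)
        print("px",q[:,0].mean(0).round(),"world",np.round(r[0],1),"size",np.round(r[1],1),"long dir deg",round(float(np.degrees(np.arctan2(e[1],e[0])))%180,1))
def go(x,y,z,a):
    "shift/turn numbers to reach TCP xyz with tool down and closing line (tool y) at world angle a deg"
    o=ctrl.get_obs();R0=R.from_rotvec(o["orientation"]);best=None
    for k in(a,a+180):
        t=np.radians(k);ty=np.array([np.cos(t),np.sin(t),0]);tz=np.array([0,0,-1.]);M=R.from_matrix(np.c_[np.cross(ty,tz),ty,tz])
        w=(R0.inv()*M).as_rotvec()
        if best is None or np.linalg.norm(w)<np.linalg.norm(best): best=w
    s=R0.inv().apply(np.array([x,y,z])-o["ee_pos"])
    print("shift",np.round(s/150,3),"turn",np.round(best/(np.pi/4),3),"q6",o["qpos"][5].round(2))
E
python3 - <<'E'
from h import *
I=cv2.imread("pics/top0.png")[:,:,::-1].copy();c=cam("top")
print("white z3.6");blobs(I,(0,0,150),(179,70,255),c,3.6,60,(190,180,500,310))
print("green");blobs(I,(45,80,60),(80,255,255),c,3.6,60,(190,240,260,310))
print("red");blobs(I,(0,120,80),(6,255,255),c,3.6,30,(280,260,420,310))
print("blue");blobs(I,(95,100,60),(115,255,255),c,3.6,60,(430,250,490,310))
print("tally z24");blobs(I,(0,0,120),(179,90,255),c,24,60,(130,235,175,275))
print("adapter z38");blobs(I,(0,0,150),(179,60,255),c,38,60,(370,180,425,230))
print("orange");blobs(I,(8,120,120),(28,255,255),c,3.6,10,(370,180,425,230))
print("edge",p2w(c,[[300,306],[477,217]],0))
J=I[175:310,120:500];cv2.imwrite("pics/c1.png",cv2.resize(J,None,fx=2.1,fy=2.1,interpolation=2)[:,:,::-1])
S=cv2.imread("pics/side0.png");cv2.imwrite("pics/s0.png",S)
E
```

```text
white z3.6
px [260. 309.] world [391.   83.9] size [  4.  281.8] long dir deg 90.8
px [381. 283.] world [ 445.3 -159.6] size [91.5 55.6] long dir deg 87.8
px [461. 286.] world [ 439.4 -322.9] size [84.3 84.7] long dir deg 100.5
px [224. 279.] world [448.2 158.3] size [98.5 76.5] long dir deg 84.7
px [399. 207.] world [ 601.9 -195.7] size [70.7 69.8] long dir deg 89.9
px [276. 217.] world [585.7  58.5] size [140.7 327.2] long dir deg 90.9
green
px [224. 279.] world [448.4 158.5] size [84.4 62.7] long dir deg 84.8
red
px [297. 290.] world [429.2   9.6] size [19.2 38.7] long dir deg 112.6
px [381. 283.] world [ 445.5 -159.4] size [76.3 40.9] long dir deg 87.8
blue
px [461. 287.] world [ 439.4 -323.2] size [69.1 69.7] long dir deg 90.8
tally z24
px [152. 254.] world [495.4 299.4] size [48.2 45.7] long dir deg 3.3
adapter z38
px [399. 207.] world [ 594.8 -190. ] size [68.4 67.5] long dir deg 89.9
orange
px [399. 219.] world [ 578.1 -197.9] size [ 9.5 37.6] long dir deg 94.3
edge [[ 396.21796819    3.68029811    0.        ]
 [ 585.17341158 -360.71725577    0.        ]]
```

View pics/c1.png

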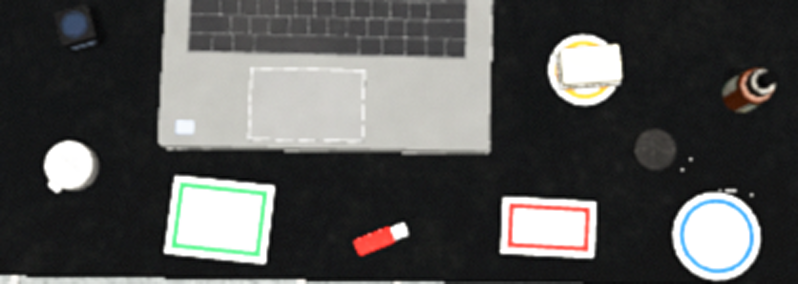

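View pics/side0.png

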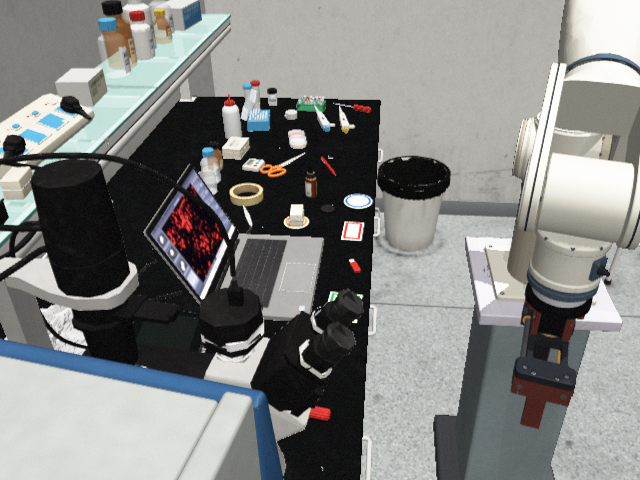

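The crop shows the adapter's top face centred near crop pixel (590,66), with its long side almost along world y. The tally's nub points down-left at (52,187). The side view shows the bottle upright and a clear route in front of the bench. I'll move towards the adapter now.

```bash
python3 -m inch '[[-1,-1,-0.3,0,0,1,-1],[-1,-1,-0.3,0,0,1,-1],[-1,-1,-0.3,0,0,1,-1],[-1,-1,-0.3,0,0,1,-1],[-1,-1,-0.3,0,0,1,-1],[-1,-1,-0.3,0,0,1,-1]]'
python3 -m inch '[[-1,0,0,0,0,0.55,-1],[-1,0,0,0,0,0.55,-1],[-1,0,0,0,0,0.55,-1],[-1,0,0,0,0,0.55,-1]]'
python3 -m inch '[[-1,0,0,0,0,0,-1],[-1,0,0,0,0,0,-1],[-1,0,0,0,0,0,-1],[-1,0,0,0,0,0,-1]]'
python3 -m inch '[[-1,0,0,0,0,0,-1],[-1,0,0,0,0,0,-1],[-1,0,0,0,0,0,-1],[-1,0,0,0,0,0,-1]]'
python3 -m inch '[[-1,0.7,0,0,0,0,-1],[-1,0.7,0,0,0,0,-1],[-1,0.7,0,0,0,0,-1],[-1,0.7,0,0,0,0,-1]]'
python3 -c "
from h import *
go(597,-193,210,5)"
```

```text
t: 0.9
ee_pos: [266.8, 421.1, 267.5]
orientation: [-1.565, -2.724, -0.0]
ft_force: [0.5, 0.6, 0.2]
width: 87.7
grasp_force: 0.0
t: 1.4
ee_pos: [342.5, 290.7, 267.3]
orientation: [-2.114, -2.324, 0.001]
ft_force: [0.1, 0.5, 1.4]
width: 87.9
grasp_force: 0.0
t: 1.9
ee_pos: [356.3, 141.8, 267.6]
orientation: [-2.114, -2.324, -0.0]
ft_force: [-0.2, -0.6, 0.1]
width: 87.9
grasp_force: 0.0
t: 2.4
ee_pos: [371.1, -7.4, 267.7]
orientation: [-2.115, -2.322, -0.001]
ft_force: [0.2, 0.3, -0.8]
width: 87.7
grasp_force: 0.0
t: 2.9
ee_pos: [492.1, -147.3, 267.0]
orientation: [2.114, 2.323, 0.001]
ft_force: [-0.5, 0.2, -0.4]
width: 87.9
grasp_force: 0.0
shift [-0.369  0.667  0.381] turn [ 0.001 -0.     0.009] q6 -0.41
```

```bash
python3 -m inch '[[-0.37,0.67,0.38,0,0,0,-1],[-0.37,0.67,0.38,0,0,0,-1],[-0.37,0.67,0.38,0,0,0,-1],[-0.37,0.67,0.38,0,0,0,-1]]'
python3 - <<'E'
from h import *
o=ctrl.get_obs();I=ctrl.get_image("wrist");cv2.imwrite("pics/w1.png",I[:,:,::-1])
E
```

```text
t: 3.4
ee_pos: [593.8, -190.6, 210.1]
orientation: [-2.111, -2.324, 0.001]
ft_force: [0.1, 0.9, -0.2]
width: 87.7
grasp_force: 0.0
```

View pics/w1.png

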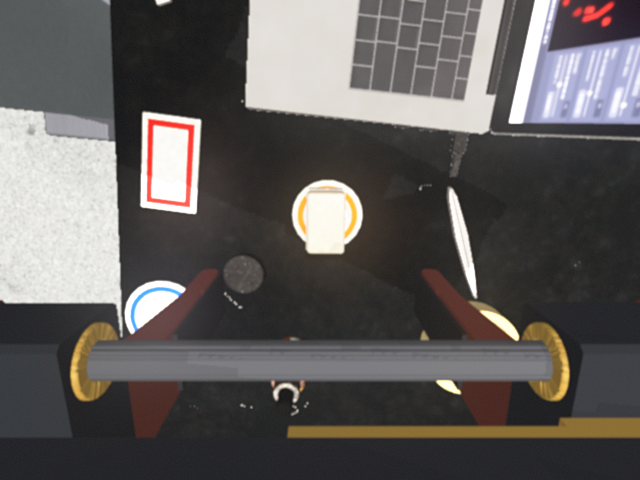

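The wrist view shows the adapter's top face between about (307,192), (344,192), (346,254) and (305,252). Its pad is a disc about (327,215), and the red pad is at (171,163).

Run:
```python
from h import *
I=cv2.imread("pics/w1.png")[:,:,::-1].copy();c=cam("wrist")
p=p2w(c,[[307,192],[344,192],[346,254],[305,252]],41.6)[:,:2];print(p.round(1),p.mean(0))
print("pad",p2w(c,[[327.5,215]],3.6))
blobs(I,(0,0,225),(179,120,255),c,41.6,60,(295,170,360,262))
blobs(I,(0,0,90),(179,120,255),c,3.6,60,(125,105,210,220))
blobs(I,(0,0,90),(179,255,255),c,3.6,60,(285,170,370,262))
print(w2p(c,[[x,y,41.6] for x,y in ((577,-164),(613,-164),(577,-223),(613,-223))]))
go(p.mean(0)[0],p.mean(0)[1],12,5)
cv2.imwrite("pics/c2.png",cv2.resize(I[165:270,280:375],None,fx=5,fy=5,interpolation=2)[:,:,::-1])
```

```text
[[ 580.2 -168.8]
 [ 612.6 -165.7]
 [ 620.7 -222.1]
 [ 583.1 -223.8]] [ 599.13721457 -195.11293007]
pad [[ 601.68946974 -194.85138224    3.6       ]]
px [327. 217.] world [ 600.  -189.7] size [57.6 64.7] long dir deg 95.5
px [170. 162.] world [ 445.5 -159.9] size [92.9 56.6] long dir deg 87.9
px [327. 217.] world [ 601.4 -197.4] size [71.8 76.1] long dir deg 95.5
[[303.88121861 186.22256303]
 [344.70916623 190.12023145]
 [298.42084496 250.54623385]
 [337.53923008 254.12403781]]
shift [-0.031  0.034  1.327] turn [-0.001 -0.001  0.011] q6 -0.43
```

View pics/c2.png

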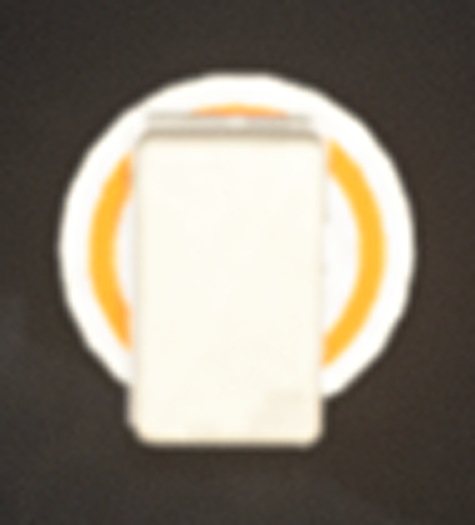

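The crop shows the adapter squared to the tool, centred at (599,-195). The pad is centred at (602,-195). I'll descend and grip.

```bash
python3 -m inch '[[-0.03,0.035,0.9,0,0,0,-1],[-0.03,0.035,0.9,0,0,0,-1],[-0.03,0.035,0.9,0,0,0,-1],[-0.03,0.035,0.9,0,0,0,-1]]'
python3 -m inch '[[0,0,0.2,0,0,0,-1],[0,0,0.42,0,0,0,-1],[0,0,0.42,0,0,0,-1],[0,0,0.42,0,0,0,1],[0,0,0.42,0,0,0,1],[0,0,0.42,0,0,0,1],[0,0,0.42,0,0,0,1],[0,0,0.42,0,0,0,1],[0,0,0.42,0,0,0,1],[0,0,0.42,0,0,0,1]]'
python3 -c "
from h import *
go(599,-195,150,5)"
```

```text
t: 3.95
ee_pos: [600.2, -196.9, 77.5]
orientation: [2.114, 2.323, 0.001]
ft_force: [0.8, 0.3, -0.4]
width: 88.2
grasp_force: 0.0
t: 5.2
ee_pos: [599.7, -197.3, 12.7]
orientation: [-2.115, -2.323, 0.0]
ft_force: [0.2, -0.8, 0.5]
width: 35.9
grasp_force: 30.0
shift [ 0.016 -0.003 -0.916] turn [-0.    -0.     0.008] q6 -0.43
```

```bash
python3 -m inch '[[0,0,-0.9,0,0,0,1],[0,0,-0.9,0,0,0,1],[0,0,-0.9,0,0,0,1],[0,0,-0.9,0,0,0,1]]'
python3 -m inch '[[0,-0.85,0,0,0,0,1],[0,-0.85,0,0,0,0,1],[0,-0.85,0,0,0,0,1],[1,-0.85,0,0,0,0,1],[1,-0.85,0,0,0,0,1],[1,-0.85,0,0,0,0,1],[1,-0.85,0,0,0,0,1]]'
python3 -m inch '[[1,0.1,0,0,0,0.23,1],[1,0.1,0,0,0,0.23,1],[1,0.1,0,0,0,0.23,1],[1,0.1,0,0,0,0.23,1]]'
python3 -c "
from h import *
go(448.4,157,13.2,-5.2)"
```

```text
t: 5.7
ee_pos: [599.7, -197.3, 147.9]
orientation: [2.114, 2.322, 0.0]
ft_force: [-0.1, 0.0, -0.8]
width: 36.1
grasp_force: 30.0
t: 6.58
ee_pos: [458.5, -58.2, 146.5]
orientation: [-2.11, -2.325, 0.002]
ft_force: [0.4, -0.6, -1.6]
width: 36.2
grasp_force: 30.0
t: 7.08
ee_pos: [460.3, 92.0, 146.9]
orientation: [-2.313, -2.126, 0.001]
ft_force: [1.1, -0.5, -1.6]
width: 35.6
grasp_force: 30.0
shift [ 0.426 -0.115  0.892] turn [-0.001  0.     0.008] q6 0.26
```

```bash
python3 -m inch '[[0.425,-0.115,0,0,0,0,1],[0.425,-0.115,0,0,0,0,1],[0.425,-0.115,0.4,0,0,0,1],[0.425,-0.115,0.75,0,0,0,1],[0.425,-0.115,0.89,0,0,0,1],[0.425,-0.115,0.89,0,0,0,1],[0.425,-0.115,0.89,0,0,0,1],[0.425,-0.115,0.89,0,0,0,-1],[0.425,-0.115,0.89,0,0,0,-1],[0.425,-0.115,0.89,0,0,0,-1]]'
python3 -m inch '[[0,0,0,0,0,0,-1],[0,0,-0.5,0,0,0,-1],[0,0,-1,0,0,0,-1],[0,0,-1,0,0,0,-1],[0,0,-1,0,0,0,-1]]'
python3 - <<'E'
from h import *
c=cam("wrist");I=ctrl.get_image("wrist");cv2.imwrite("pics/w2.png",I[:,:,::-1])
go(448,8,163,22.6); print(w2p(c,[[448.3,158.4,3.6]]))
E
```

```text
t: 8.32
ee_pos: [448.3, 155.9, 14.6]
orientation: [2.316, 2.123, 0.001]
ft_force: [0.0, -0.3, -0.4]
width: 62.8
grasp_force: 0.0
t: 8.95
ee_pos: [449.3, 156.4, 166.2]
orientation: [2.314, 2.122, 0.007]
ft_force: [1.0, -0.8, -1.6]
width: 88.0
grasp_force: 0.0
shift [-0.983  0.084  0.011] turn [ 0.002 -0.    -0.613] q6 0.4
[[317.56425395 217.73399631]]
```

View pics/w2.png

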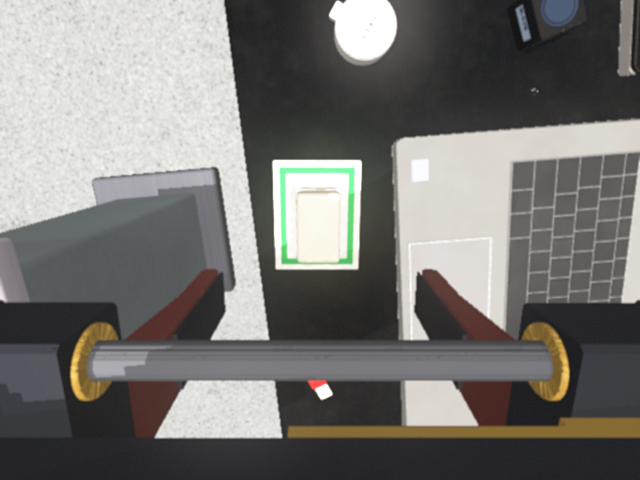

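The adapter sits inside the green outline, with its top face about (298–340, 193–263). The tally's top is centred near (365,27) with its nub at (338,12). Next I'll move to the tally.

Run:
```python
from h import *
c=cam("wrist")
print("adapter",p2w(c,[[318.8,228]],41.6),"pad",p2w(c,[[317.5,215]],3.6))
p=p2w(c,[[365,27],[338,12]],24);print(p);go(p[0][0],p[0][1],166,49)
```

```text
adapter [[447.8281925  157.65697765  41.6       ]] pad [[446.9629409  160.59215665   3.6       ]]
[[493.94349677 299.52602563  24.        ]
 [475.18236209 310.92977929  24.        ]]
shift [ 0.979  0.221 -0.008] turn [ 0.002  0.    -1.199] q6 0.4
```

```bash
python3 -m inch '[[0.98,0.22,0.3,0,0,-0.9,-1],[0.98,0.22,0.3,0,0,-0.9,-1],[0.98,0.22,0.3,0,0,-0.9,-1],[0.98,0.22,0.3,0,0,-0.9,-1],[0.98,0.22,0.3,0,0,-0.9,-1],[0.98,0.22,0.3,0,0,-0.9,-1]]'
python3 - <<'E'
from h import *
c=cam("wrist");I=ctrl.get_image("wrist");cv2.imwrite("pics/w3.png",I[:,:,::-1])
blobs(I,(0,0,150),(179,60,255),c,24,100,(230,120,420,320))
go(494.5,299.5,4,59)
E
```

```text
t: 9.75
ee_pos: [493.0, 298.8, 118.1]
orientation: [-1.442, -2.79, 0.003]
ft_force: [-0.1, -1.0, -0.2]
width: 88.0
grasp_force: 0.0
px [325. 234.] world [495.3 303.3] size [45.3 48.1] long dir deg 102.2
shift [-0.001  0.01   0.764] turn [-0.001 -0.    -0.525] q6 -0.09
```

View pics/w3.png

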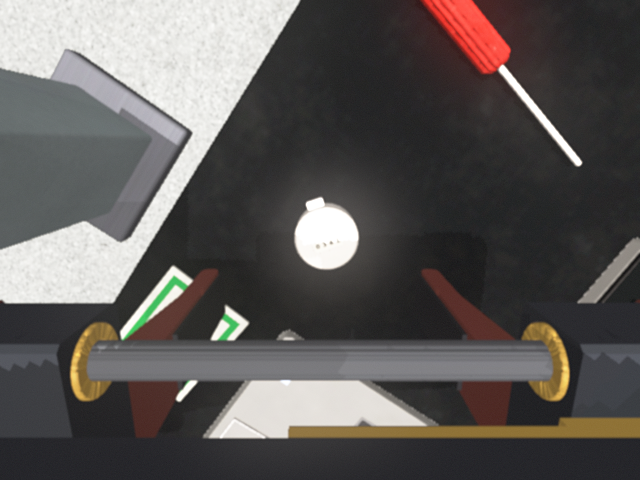

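The drum is centred at (326,237), with its nub at (316,203), about 16° left of the tool axis.

Run:
```python
from h import *
c=cam("wrist");p=p2w(c,[[326.3,237]],24)[0];print(p,c[2]);go(p[0],p[1],5,51)
```

```text
[495.66795732 302.86932389  24.        ] [453.96572562 353.97449923 280.57922614]
shift [0.012 0.029 0.757] turn [-0.002 -0.    -0.348] q6 -0.09
```

```bash
python3 -m inch '[[0.01,0.025,0.2,0,0,-0.35,-1],[0.01,0.025,0.4,0,0,-0.35,-1],[0.01,0.025,0.6,0,0,-0.35,-1],[0.01,0.025,0.75,0,0,-0.35,-1],[0.01,0.025,0.755,0,0,-0.35,-1],[0.01,0.025,0.755,0,0,-0.35,1],[0.01,0.025,0.755,0,0,-0.35,1],[0.01,0.025,0.755,0,0,-0.35,1],[0.01,0.025,0.755,0,0,-0.35,1],[0.01,0.025,0.755,0,0,-0.35,1]]'
python3 -m inch '[[0,0,0,0,0,0,1],[0,0,0,0,0,0,1],[0,0,-0.5,0,0,0,1],[0,0,-1,0,0,0,1],[0,0,-1,0,0,0,1],[0,0,-1,0,0,0,1]]'
python3 -c "
from h import *
go(440,150,155,0)"
```

```text
t: 11.05
ee_pos: [496.0, 302.9, 6.2]
orientation: [1.042, 2.964, 0.0]
ft_force: [-0.4, -0.6, 2.4]
width: 44.2
grasp_force: 30.0
t: 11.8
ee_pos: [497.0, 303.5, 157.7]
orientation: [1.041, 2.961, 0.005]
ft_force: [-0.3, 0.0, -1.3]
width: 44.4
grasp_force: 30.0
shift [-0.344 -1.036  0.015] turn [ 0.005 -0.     1.139] q6 -0.37
```

```bash
python3 -m inch '[[-0.29,-1,0,0,0,1,1],[-0.29,-1,0,0,0,1,1],[-0.29,-1,0,0,0,1,1],[-0.29,-1,0,0,0,1,1],[-0.29,-1,0,0,0,1,1],[-0.29,-1,0,0,0,1,1]]'
python3 -m inch '[[-1,0,0,0,0,0.13,1],[-1,0,0,0,0,0.13,1],[-1,0,0,0,0,0.13,1],[-1,0,0,0,0,0.13,1]]'
python3 -m inch '[[-1,0,0,0,0,0,1],[-1,0,0,0,0,0,1],[-1,0,0,0,0,0,1],[-1,0,0,0,0,0,1]]'
python3 -m inch '[[-1,0,0,0,0,0,1],[-1,0,0,0,0,0,1],[-1,0,0,0,0,0,1],[-1,0,0,0,0,0,1]]'
python3 -c "
from h import *
go(439.4,-326,10.6,0)"
```

```text
t: 12.55
ee_pos: [435.5, 158.7, 155.0]
orientation: [-2.093, -2.342, 0.002]
ft_force: [0.0, -0.4, -0.2]
width: 44.1
grasp_force: 30.0
t: 13.05
ee_pos: [452.5, 8.5, 155.5]
orientation: [-2.213, -2.229, 0.001]
ft_force: [-0.4, 0.3, 0.5]
width: 44.6
grasp_force: 30.0
t: 13.55
ee_pos: [453.7, -140.7, 155.6]
orientation: [-2.213, -2.229, -0.0]
ft_force: [-0.2, 0.1, -1.1]
width: 44.5
grasp_force: 30.0
t: 14.05
ee_pos: [455.1, -290.1, 155.5]
orientation: [-2.213, -2.229, -0.0]
ft_force: [0.6, 0.0, -1.3]
width: 44.7
grasp_force: 30.0
shift [-0.239 -0.106  0.966] turn [-0.    -0.001  0.009] q6 -0.6
```

```bash
python3 -m inch '[[-0.24,-0.105,0,0,0,0,1],[-0.24,-0.105,0.3,0,0,0,1],[-0.24,-0.105,0.6,0,0,0,1],[-0.24,-0.105,0.85,0,0,0,1],[-0.24,-0.105,0.97,0,0,0,1],[-0.24,-0.105,0.97,0,0,0,1],[-0.24,-0.105,0.97,0,0,0,1],[-0.24,-0.105,0.97,0,0,0,-1],[-0.24,-0.105,0.97,0,0,0,-1],[-0.24,-0.105,0.97,0,0,0,-1]]'
python3 -m inch '[[0,0,0,0,0,0,-1],[0,0,0,0,0,0,-1],[0,0,-0.5,0,0,0,-1],[0,0,-1,0,0,0,-1],[0,0,-1,0,0,0,-1],[0,0,-1,0,0,0,-1]]'
python3 - <<'E'
from h import *
c=cam("wrist");I=ctrl.get_image("wrist");cv2.imwrite("pics/w4.png",I[:,:,::-1])
go(585,-360,165,0)
T=ctrl.get_image("top");cv2.imwrite("pics/t4.png",cv2.resize(T[190:310,360:510],None,fx=4,fy=4,interpolation=2)[:,:,::-1])
E
```

```text
t: 15.3
ee_pos: [439.1, -326.8, 10.9]
orientation: [2.213, 2.229, 0.0]
ft_force: [0.0, 0.4, -0.2]
width: 70.5
grasp_force: 0.0
t: 16.05
ee_pos: [440.1, -327.5, 162.5]
orientation: [2.21, 2.226, 0.001]
ft_force: [-0.1, 0.0, -1.1]
width: 87.9
grasp_force: 0.0
shift [-0.229  0.971 -0.027] turn [0.001 0.001 0.009] q6 -0.67
```

View pics/w4.png

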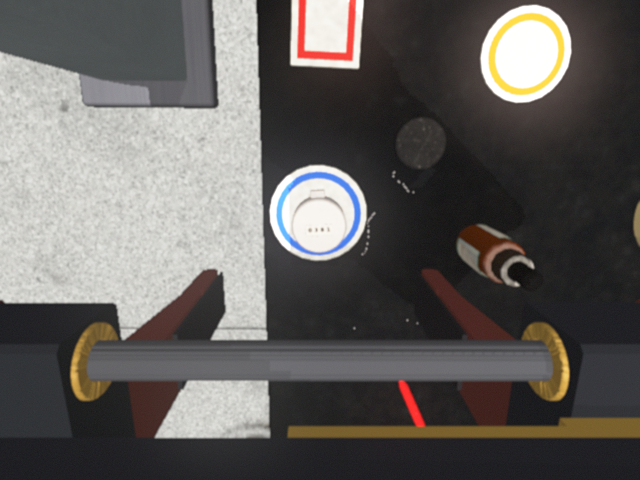

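The tally lies inside the blue circle, with its drum at (319,222) and the pad centre at (318,213). The orange pad is free, at (526,54). The bottle stands with its foot near (472,245) and its bulb tip near (538,279).

Run:
```python
from h import *
c=cam("wrist")
print("tally",p2w(c,[[319,222.5]],27.6),"pad",p2w(c,[[318,213]],3.6),"orange",p2w(c,[[526,54]],3.6))
print("bulb",p2w(c,[[536,278]],100),"collar",p2w(c,[[514,268]],77),"foot",p2w(c,[[472,243]],0))
print(w2p(c,[[585,-360,0],[585,-360,53],[585,-360,102]]))
```

```text
tally [[ 437.69551193 -322.18405816   27.6       ]] pad [[ 436.78044222 -319.04961174    3.6       ]] orange [[ 596.94792889 -193.08997685    3.6       ]]
bulb [[ 573.22430933 -341.05451945  100.        ]] collar [[ 571.16374542 -342.43815893   77.        ]] foot [[ 572.91814055 -345.74042678    0.        ]]
[[483.82065834 258.50061983]
 [513.33185454 279.7388721 ]
 [551.93545052 307.52063006]]
```

```bash
python3 -m inch '[[-0.13,0.9,-0.03,0,0,0,-1],[-0.13,0.9,-0.03,0,0,0,-1],[-0.13,0.9,-0.03,0,0,0,-1],[-0.13,0.9,-0.03,0,0,0,-1],[-0.13,0.9,-0.03,0,0,0,-1],[-0.13,0.9,-0.03,0,0,0,-1]]'
python3 - <<'E'
from h import *
c=cam("wrist");I=ctrl.get_image("wrist");cv2.imwrite("pics/w5.png",I[:,:,::-1])
print(w2p(c,[[575,-345,0],[575,-345,53],[575,-345,102]]))
E
```

```text
t: 16.9
ee_pos: [572.7, -345.0, 164.7]
orientation: [-2.214, -2.228, 0.0]
ft_force: [-0.3, 1.0, 0.6]
width: 87.7
grasp_force: 0.0
[[322.58730001 219.1240482 ]
 [323.10545012 233.46807109]
 [323.78632433 252.316808  ]]
```

View pics/w5.png

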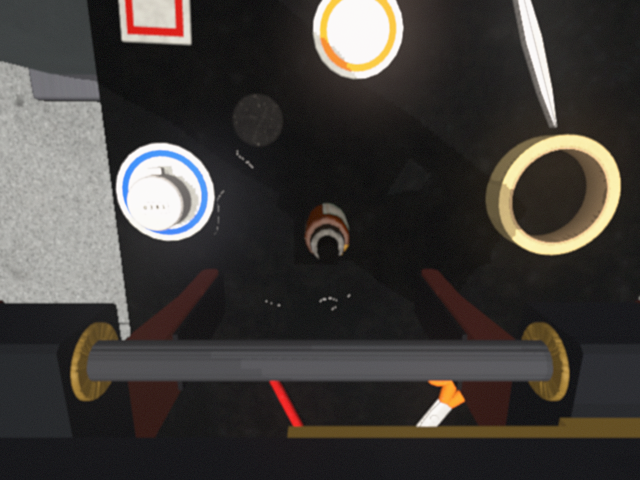

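The bulb tip is at (329,252) and the shoulder at (327,232), so the bottle stands at about (577,-345), between the fingers. I'll descend to a TCP height of 28 so the gripper body clears the bulb.

```bash
python3 -m inch '[[0,0.03,0.3,0,0,0,-1],[0,0.03,0.6,0,0,0,-1],[0,0.03,0.8,0,0,0,-1],[0,0.03,0.91,0,0,0,-1],[0,0.03,0.91,0,0,0,-1],[0,0.03,0.91,0,0,0,-1],[0,0.03,0.91,0,0,0,0],[0,0.03,0.91,0,0,0,0.5],[0,0.03,0.91,0,0,0,0.5],[0,0.03,0.91,0,0,0,1]]'
python3 -m inch '[[0,0,0,0,0,0,1],[0,0,0,0,0,0,1],[0,0,0,0,0,0,1],[0,0,0,0,0,0,1]]'
python3 -c "
from h import *
go(602,-195.5,62,0)"
```

```text
t: 18.2
ee_pos: [578.7, -345.1, 28.6]
orientation: [2.213, 2.229, 0.0]
ft_force: [-0.9, -0.6, -0.2]
width: 51.1
grasp_force: 0.0
t: 18.7
ee_pos: [578.6, -345.1, 28.4]
orientation: [-2.213, -2.229, 0.0]
ft_force: [-0.2, 0.3, -0.1]
width: 31.7
grasp_force: 30.0
shift [ 0.996  0.163 -0.224] turn [-0.    -0.     0.009] q6 -0.56
```

```bash
python3 -m inch '[[0,0,-0.07,0,0,0,1],[0,0,-0.17,0,0,0,1],[0,0,-0.22,0,0,0,1],[0.08,0.01,-0.22,0,0,0,1],[0.22,0.04,-0.22,0,0,0,1],[0.4,0.07,-0.22,0,0,0,1],[0.58,0.1,-0.22,0,0,0,1],[0.76,0.13,-0.22,0,0,0,1],[0.92,0.15,-0.22,0,0,0,1],[0.99,0.16,-0.22,0,0,0,1]]'
python3 - <<'E'
from h import *
c=cam("wrist");I=ctrl.get_image("wrist");cv2.imwrite("pics/w6.png",I[:,:,::-1])
go(602,-195.5,32.8,0);print(w2p(c,[[602,-195.5,3.6]]))
E
```

```text
t: 19.95
ee_pos: [601.4, -194.2, 61.1]
orientation: [-2.211, -2.231, 0.001]
ft_force: [0.3, 0.8, -1.0]
width: 32.0
grasp_force: 30.0
shift [-0.011  0.003  0.189] turn [-0.001 -0.001  0.012] q6 -0.34
[[320.94492482 256.85087496]]
```

View pics/w6.png

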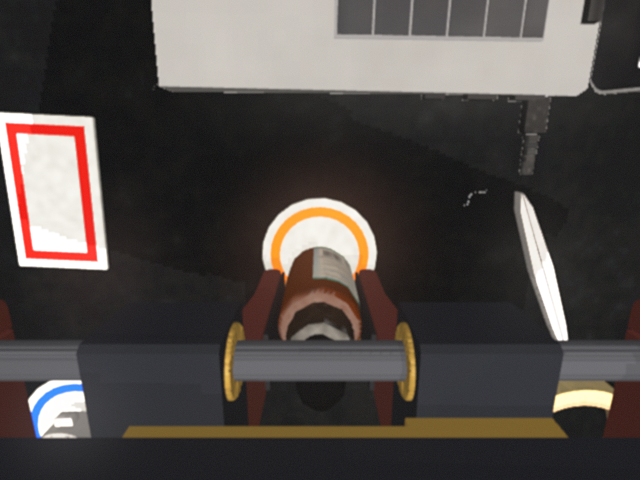

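The bottle hangs upright over the orange pad; its foot's far edge is at about (324,247) and the pad centre about (320,256).

Run:
```python
from h import *
c=cam("wrist")
print("foot edge",p2w(c,[[324,247]],32.7),"pad far/left/right edge",p2w(c,[[320,198],[263,250],[377,250]],3.6))
```

```text
foot edge [[ 603.50850146 -180.64039563   32.7       ]] pad far/left/right edge [[ 601.24988538 -159.135581      3.6       ]
 [ 566.97998289 -191.11857708    3.6       ]
 [ 636.06675019 -190.53106306    3.6       ]]
```

```bash
python3 -m inch '[[0.01,0,0.06,0,0,0,1],[0.01,0,0.12,0,0,0,1],[0.01,0,0.17,0,0,0,1],[0.01,0,0.19,0,0,0,1],[0.01,0,0.19,0,0,0,1],[0.01,0,0.19,0,0,0,1],[0.01,0,0.19,0,0,0,0.3],[0.01,0,0.19,0,0,0,-0.3],[0.01,0,0.19,0,0,0,-1],[0.01,0,0.19,0,0,0,-1]]'
python3 -m inch '[[0,0,0,0,0,0,-1],[0,0,0,0,0,0,-1],[0,0,-0.2,0,0,0,-1],[0,0,-0.5,0,0,0,-1],[0,0,-0.9,0,0,0,-1],[0,0,-0.9,0,0,0,-1],[0,0,-0.9,0,0,0,-1]]'
python3 - <<'E'
from h import *
c=cam("wrist");I=ctrl.get_image("wrist");cv2.imwrite("pics/w7.png",I[:,:,::-1])
print(w2p(c,[[602,-195.5,z] for z in(3.6,56.6,105.6)]))
go(440,10,150,22.6)
E
```

```text
t: 21.25
ee_pos: [601.6, -194.9, 33.0]
orientation: [2.213, 2.229, 0.0]
ft_force: [-0.3, 0.7, 0.7]
width: 58.2
grasp_force: 0.0
t: 22.12
ee_pos: [601.2, -194.8, 167.7]
orientation: [-2.213, -2.229, 0.0]
ft_force: [0.1, -0.4, 0.5]
width: 87.6
grasp_force: 0.0
[[320.75683993 219.96958139]
 [321.00146115 234.52710797]
 [321.32305608 253.66537667]]
shift [ 1.372 -1.061  0.115] turn [-0.002 -0.001 -0.493] q6 -0.34
```

View pics/w7.png

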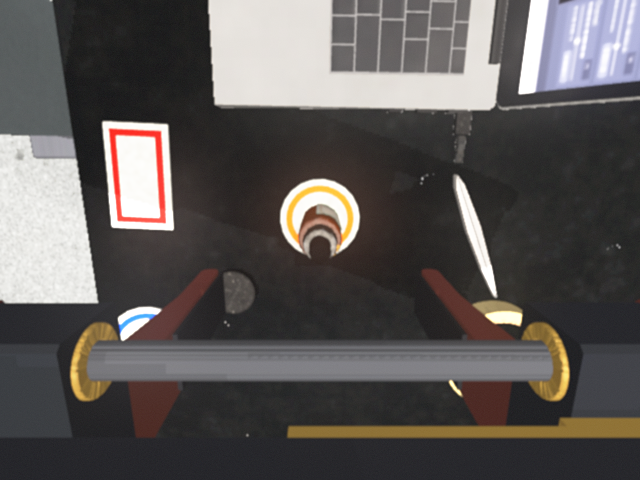

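The bottle stands upright in the orange circle, with its bulb tip at (321,252) as predicted for a centred bottle. Next is the USB stick.

```bash
python3 -m inch '[[0.7,-1,0,0,0,-0.5,-1],[0.7,-1,0,0,0,-0.5,-1],[0.7,-1,0,0,0,-0.5,-1],[0.7,-1,0,0,0,-0.5,-1],[0.7,-1,0,0,0,-0.5,-1]]'
python3 -m inch '[[0.6,-0.4,0.3,0,0,0,-1],[0.6,-0.4,0.3,0,0,0,-1],[0.6,-0.4,0.3,0,0,0,-1],[0.6,-0.4,0.3,0,0,0,-1]]'
python3 - <<'E'
from h import *
c=cam("wrist");I=ctrl.get_image("wrist");cv2.imwrite("pics/w8.png",I[:,:,::-1])
blobs(I,(0,130,80),(8,255,255),c,8,100,(200,50,450,330))
go(432,3.5,2,22.6)
E
```

```text
t: 22.8
ee_pos: [451.3, -91.1, 167.4]
orientation: [-1.736, -2.618, 0.0]
ft_force: [0.7, -1.2, 1.1]
width: 87.9
grasp_force: 0.0
t: 23.3
ee_pos: [362.8, -32.0, 123.1]
orientation: [1.735, 2.617, 0.001]
ft_force: [0.4, -0.1, -0.5]
width: 87.8
grasp_force: 0.0
px [422. 215.] world [428.    9.6] size [18. 38.] long dir deg 112.9
shift [0.042 0.514 0.81 ] turn [0.003 0.002 0.006] q6 -0.52
```

View pics/w8.png

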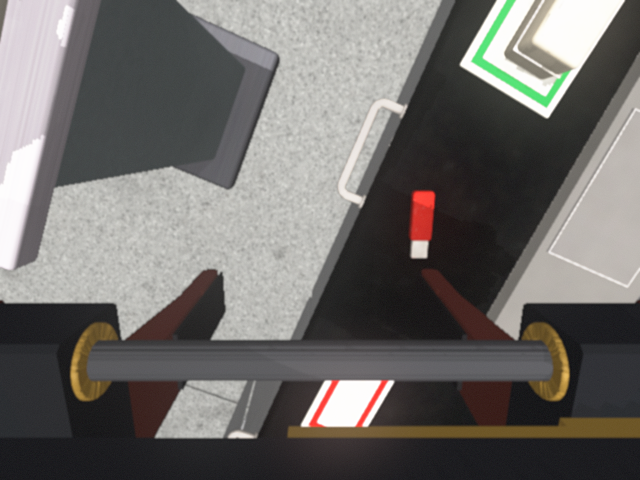

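The USB stick is at (422,224), aligned with the tool; its centre works out at (431,3).

```bash
python3 -m inch '[[0.04,0.51,0,0,0,0,-1],[0.04,0.51,0.2,0,0,0,-1],[0.04,0.51,0.5,0,0,0,-1],[0.04,0.51,0.7,0,0,0,-1],[0.04,0.51,0.78,0,0,0,-1],[0.04,0.51,0.805,0,0,0,-1],[0.04,0.51,0.805,0,0,0,-1],[0.04,0.51,0.805,0,0,0,1],[0.04,0.51,0.805,0,0,0,1],[0.04,0.51,0.805,0,0,0,1]]'
python3 -m inch '[[0,0,0,0,0,0,1],[0,0,0,0,0,0,1],[0,0,0,0,0,0,1],[0,0,0,0,0,0,1],[0,0,0,0,0,0,1]]'
python3 -m inch '[[0,0,-0.4,0,0,0,1],[0,0,-0.7,0,0,0,1],[0,0,-0.7,0,0,0,1],[0,0,-0.7,0,0,0,1]]'
python3 -c "
from h import *
go(445.4,-159.6,107,-2.2)"
```

```text
t: 24.6
ee_pos: [428.9, 3.9, 2.6]
orientation: [1.736, 2.618, 0.001]
ft_force: [-0.3, -0.2, -0.6]
width: 61.1
grasp_force: 0.0
t: 25.22
ee_pos: [428.6, 3.9, 2.1]
orientation: [-1.736, -2.618, 0.0]
ft_force: [-0.7, 0.4, -0.3]
width: 15.7
grasp_force: 30.0
t: 25.72
ee_pos: [428.2, 3.9, 106.8]
orientation: [-1.736, -2.618, 0.0]
ft_force: [-0.4, -0.6, -0.5]
width: 15.5
grasp_force: 30.0
shift [-1.048e+00 -3.190e-01 -1.000e-03] turn [-0.    -0.     0.558] q6 -0.42
```

```bash
python3 -m inch '[[-1,-0.32,0,0,0,0.56,1],[-1,-0.32,0,0,0,0.56,1],[-1,-0.32,0,0,0,0.56,1],[-1,-0.32,0,0,0,0.56,1],[-1,-0.32,0,0,0,0.56,1]]'
python3 - <<'E'
from h import *
c=cam("wrist");I=ctrl.get_image("wrist");cv2.imwrite("pics/w9.png",I[:,:,::-1])
go(445.4,-159.6,6.2,-2.2)
E
```

```text
t: 26.35
ee_pos: [441.6, -152.1, 105.9]
orientation: [-2.263, -2.175, 0.002]
ft_force: [0.5, -0.5, 0.2]
width: 15.5
grasp_force: 30.0
shift [-0.052  0.028  0.666] turn [-0.003 -0.001 -0.   ] q6 -0.32
```

View pics/w9.png

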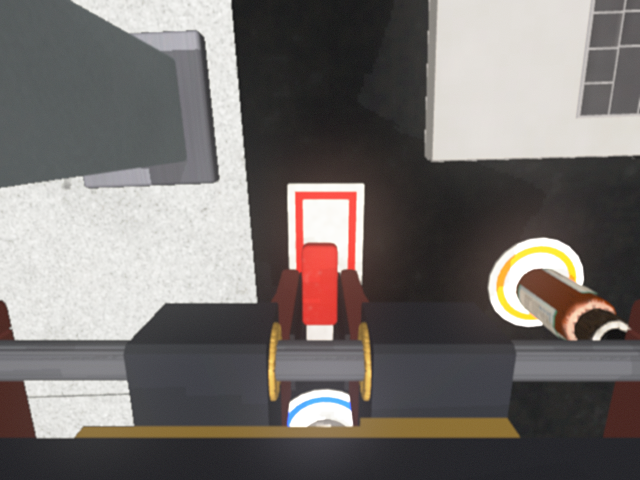

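The stick is held squarely, its far end at (320,243), over the red pad, whose far edge is at row 184.

Run:
```python
from h import *
c=cam("wrist")
print(p2w(c,[[320,243.5]],112),p2w(c,[[320,325]],112),p2w(c,[[326,184]],3.6))
```

```text
[[ 442.65206028 -127.33323253  112.        ]] [[ 441.1610454  -165.70064096  112.        ]] [[ 447.28236108 -114.11911701    3.6       ]]
```

```bash
python3 -m inch '[[-0.042,0.028,0.2,0,0,0,1],[-0.042,0.028,0.4,0,0,0,1],[-0.042,0.028,0.58,0,0,0,1],[-0.042,0.028,0.665,0,0,0,1],[-0.042,0.028,0.665,0,0,0,1],[-0.042,0.028,0.665,0,0,0,1],[-0.042,0.028,0.665,0,0,0,1],[-0.042,0.028,0.665,0,0,0,0.4],[-0.042,0.028,0.665,0,0,0,-0.4],[-0.042,0.028,0.665,0,0,0,-1]]'
python3 -m inch '[[0,0,0,0,0,0,-1],[0,0,0,0,0,0,-1],[0,0,-0.4,0,0,0,-1],[0,0,-1,0,0,0,-1],[0,0,-1,0,0,0,-1],[0,0,-1,0,0,0,-1]]'
python3 -m inch '[[0,-0.3,-1,0,0,0,-1],[0,-0.3,-1,0,0,0,-1],[0,-0.3,-1,0,0,0,-1],[0,-0.3,-1,0,0,0,-1]]'
python3 - <<'E'
from h import *
c=cam("wrist");W=ctrl.get_image("wrist");T=ctrl.get_image("top");t=cam("top")
blobs(T,(0,120,80),(6,255,255),t,10,20,(280,260,420,310))
J=np.hstack([cv2.resize(W,(800,600))[120:600,150:650][:330],]);K=cv2.resize(T[185:310,190:500],(800,323),interpolation=2)
o=np.zeros((600,800,3),np.uint8);o[:270,:]=cv2.resize(K,(800,270));o[270:,:500]=J
cv2.imwrite("pics/f.png",o[:,:,::-1])
E
```

```text
t: 27.65
ee_pos: [446.8, -159.5, 7.5]
orientation: [2.265, 2.176, 0.0]
ft_force: [0.5, -0.1, 0.2]
width: 42.1
grasp_force: 0.0
t: 28.4
ee_pos: [448.1, -160.0, 159.5]
orientation: [2.262, 2.174, 0.003]
ft_force: [0.3, -0.5, -1.0]
width: 87.6
grasp_force: 0.0
t: 28.9
ee_pos: [402.1, -158.0, 308.1]
orientation: [2.264, 2.175, 0.002]
ft_force: [-0.2, -0.5, -0.4]
width: 87.8
grasp_force: 0.0
px [379. 282.] world [ 447.6 -155.3] size [36.4 14.2] long dir deg 89.8
px [375. 282.] world [ 445.3 -155.4] size [71.5 42.5] long dir deg 87.7
```

View pics/f.png

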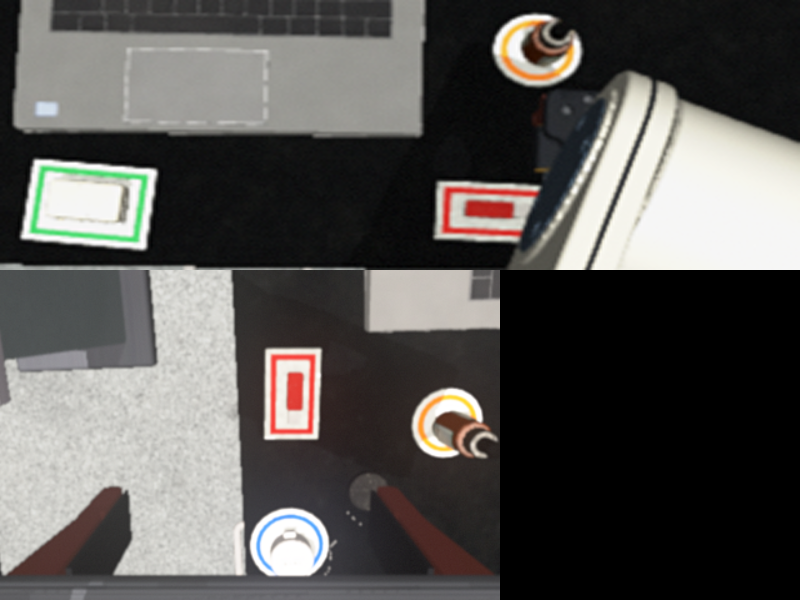

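All four objects lie inside their outlines: adapter in green, USB stick in red, tally in blue and bottle upright in orange. The arm is clear, so I'm handing in.

```bash
python3 -c "
from workcell import ctrl
print(ctrl.close_job())"
```

```text
the job is handed in; nothing more can be done
None
```

All four things are set on their matching pads, released and inside their outlines in the last pictures with the bottle upright, and the job was handed in at about 29 s; no verdict was returned.

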